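# One pump of caramel syrup into the covered cup

## Task

Make the cup ready for a caramel coffee: take the lid off the teal cup and set it down flat on the counter, knob up, without dropping it; bring the cup, kept upright, under the spout of the caramel (amber) bottle with the spout over the middle of its mouth; then press that pump gently all the way down to its stop, without forcing it, and let it come fully back up. Leave the cup there, pump no syrup anywhere else, and leave the vanilla (clear) bottle, the sugar jar and the shaker alone.

Things in the scene. Friction and masses are not known exactly. Their poses are not given: they have to be found in the camera images.
- caramel_bottle: Amber-brown glass syrup bottle, fixed in a steel holder disc (68 mm across, 6 mm thick). Origin: centre of the underside, on the counter; z up. Glass 60 mm across, neck above 86 mm. On its axis a black pump with a flat round press-head 32 mm across. Its closure is screwed on differently each time: the head's top is 186 to 202 mm above the counter, not reported: find it by touch or sight.
- caramel_drip (a point): Point on the counter straight below the end of the caramel spout, where the cup's axis belongs: 75 mm from the bottle's axis along the bottle's own -x. The spout, a level tube 8 mm thick moving with the pump head, runs over it along -x, its axis 10 mm and its open end 30 mm below the head's top.
- caramel_pump (a joint): How far the caramel pump head is pressed straight down, m: 0 up at rest, 0.020 at its hard stop. Spring: about 5 N to start it, about 13 N just before the stop, plus about 1 N of drag at 20 mm/s; it rises by itself within half a second. More than 32 N on the bottle or pump is forcing it.
- vanilla_bottle: Clear pale glass syrup bottle, fixed, same size and kind of pump as the caramel one (head's top also 186 to 202 mm up), spout along its own -x. Origin: centre of the underside. To be left alone.
- vanilla_pump (a joint): How far the vanilla pump is pressed down, m: 0 up, 0.020 down. To be left alone.
- cup: Loose teal ceramic cup, no handle, 0.2 to 0.4 kg: 58 mm across at the foot, 68 mm from 14 mm height up, 90 mm tall, wall 4 mm. Origin: centre of its underside; z up. Empty; starts upright on the counter with the lid on.
- lid: Loose wooden lid, about 40 g. Origin: centre of the underside of its black sealing lip; z up through the knob. Lip 52 mm across, z 0 to 5 mm (drops into the cup with 4 mm of play all round, not tight); disc 72 mm across, z 5 to 11 mm; dark upright cylindrical knob 20 mm across, z 11 to 33 mm. On the cup its origin is 85 mm above the cup's.
- sugar_jar: Loose white sugar jar, 84 mm in diameter, 90 mm tall. Origin: centre of its underside. To be left alone.
- shaker: Loose steel cinnamon shaker, 47 mm in diameter, 80 mm tall. Origin: centre of its underside. To be left alone.
Mind the look-alikes: they are no part of the job. There is more than one size of the cup; the job needs the largest.

How it is judged (in metres and radians):
On the way, in this order (a step that is already met when the one before it is completed fails the run):
1. the cup stands upright and without its lid under the caramel spout (horizontal distance between cup and caramel_drip below 0.02 m and horizontal distance between lid and cup above 0.065 m and angle between cup's own z axis and vertical below 0.1 rad), for 0.2 s.
2. the caramel pump is pressed to its stop (at least 17 of 20 mm) over the open cup (horizontal distance between cup and caramel_drip below 0.02 m and horizontal distance between lid and cup above 0.065 m and value of joint caramel_pump above 0.017 m), for 0.1 s.
3. the caramel pump has come back up (value of joint caramel_pump below 0.002 m), for 0.2 s.
At the end, for the whole second after the job is handed in: The cup stands upright on the counter at rest, its axis within 20 mm of the point below the caramel spout; the caramel pump is up again (within 2 mm); the lid lies still and flat on the counter, knob up, its centre more than 65 mm from the cup's axis; the vanilla pump is up (all of step 1 and height (world z) of cup below 0.006 m and linear speed of each of cup, lid below 0.02 m/s and value of joint caramel_pump below 0.002 m and height (world z) of lid between -0.006 and 0.008 m and angle between lid's own z axis and vertical below 0.12 rad and value of joint vanilla_pump below 0.003 m); the robot touches nothing.
It fails at once if syrup pumped beside the cup or onto its lid: caramel pump pressed more than 6 mm while the cup is more than 25 mm off the point below the spout, or the lid is over the cup (value of joint caramel_pump above 0.006 m and (horizontal distance between cup and caramel_drip above 0.025 m or horizontal distance between lid and cup below 0.06 m)).
It fails at once if more than 32 N between the robot and the caramel bottle or its pump (contact force between any of the fingers, the arm and caramel_bottle above 32 N).
It fails at once if the cup tipped more than 0.35 rad (angle between cup's own z axis and vertical above 0.35 rad).
It fails at once if the lid dropped: faster than 0.6 m/s while the fingers do not touch it (linear speed of lid above 0.6 m/s and contact force between the fingers and lid below 0.01 N).
It fails at once if the sugar jar or the shaker moved more than 30 mm or tipped over, or the vanilla pump pressed more than 4 mm (value of joint vanilla_pump above 0.004 m or distance of any of sugar_jar, shaker from where it was at the start of the episode above 0.03 m or angle between any of sugar_jar, shaker's own z axis and vertical above 0.4 rad).
It also fails if it takes over 72 s, if anything falls off the work surface, if the arm or the gripper's body presses on something with over 40 N, if the wrist force passes 120 N, or if a joint passes its speed limit or range.

## Robot

A 6-joint arm with a two-finger parallel gripper is mounted at the origin on the work surface. World frame = base frame: x ahead of the robot, y to its left, z up, the work surface at z = 0. Lengths are in mm, angles in rad, forces in N, time in s.
With the tool pointing down it reaches from about 300 to 775 mm from the base axis. Payload 14.6 kg.
Tool frame: the origin (TCP) lies at the very end of the fingers, on their centre line; the grasp point (between the pads) lies 19 mm behind it; z points along the fingers, y is the line along which they close (so a half turn about z gives the same grasp; the last joint's range is limited). The gripper opens to 94 mm and grips with 3 to 60 N. Pads are 16 mm wide; open, the fingers measure 119 mm over their backs; the gripper's body (75 mm by 177 mm) begins 78 mm behind the grasp point.
Start: joints at [-1.225, 0.3, 1.521, -0, 1.321, -0.067], TCP at [220.639, -503.793, 205.446] pointing down, gripper open.
Joint ranges: [-3.03, 3.03], [-0.79, 2.21], [0.23, 2.52], [-1.04, 4.18], [0, 3.07], [-2.55, 2.55]. Speed limits (rad/s): [2.22, 2.22, 2.57, 3.14, 3.14, 3.14].

## Interface

Orientations are given as [roll, pitch, yaw] about the fixed x, y, z axes, in that order (R = Rz(yaw) Ry(pitch) Rx(roll)).
In Python, from cell import manip gives the robot as it stands.
- The arm moves only by the tool servo_tool, never from a script. Its argument "rows" is a list of rows, each a list of 7 numbers: the turn, a rotation vector about the world's x, y, z in degrees, then the shift along the world's x, y, z in mm, then the closure, from 0 (fully open) to 1 (shut). In form: [[rx, ry, rz, dx, dy, dz, fingers], ...]. A call has 1 to 20 rows; each row shifts and turns the commanded pose from where the row before left it; what a row does not reach is not made up. A row lasts 1/8 s, in which the tool goes at most 62.5 mm and 10.7 degrees, less where a joint would pass 70% of its speed; a pose out of reach is approached as far as the arm can. A call with a gripper value outside its range is refused whole. The fingers move at their own pace and stop on an object; "grip_force" is the grip in N (left out, the last holds). Time passes only in rows, so rows that do not move let the fingers close. It gives the time, the measured TCP pose, the force, the opening and the grip force at its end, in the units of the state.
- manip.read_state(): the state, without advancing time (a new reading comes with each control period).
- manip.camera(name): name is "scene" or "top" or "wrist"; returns the picture (384x512x3 uint8, red, green, blue); there is no depth.
- manip.camera_info(name): a dict with "fx", "fy", "cx", "cy" (pixels), "position" and "rotation" of the camera in the world; the wrist camera has in their place "T_tool_cam" (4x4, takes a point from camera to tool coordinates, whose origin is the TCP and whose axes are the flange's). Camera axes: x right, y down, z forward; pixel columns grow to the right and rows downward; lengths in mm; the calibration is good to about 2 mm. A picture is of the moment at which its call begins: read the wrist's pose just before it. camera_info takes no time and is no camera call.
- manip.sign_off(): hands the job in; it is judged then, once.
The state is a dict: "clock": time; "joints": joint angles; "qd": joint speeds; "effort": joint torques, N m; "eef_pos": TCP position; "eef_rot": TCP orientation; "wrist_force": force on the tool from outside, world axes, zero at the start; "moment": the same for the moment, N m; "finger_gap": finger opening in mm; "finger_force": force on a finger pad.
Only numpy, scipy, OpenCV 4.12 (cv2) and the standard library are available. Lean on these libraries where they do the work, as an engineer would, in place of code of your own. Each camera call takes 0.05 s, during which the arm holds its last target. There are 200 camera calls.

## Working session

There is one attempt and no reset: what is moved stays moved. The work goes in short steps, Python scripts to look and compute and a tool call to move; the robot and the scene stay as the last step left them, time stands still between calls to the robot, and variables do not carry over. Pictures are saved under pics/ and viewed, at most 10 in all, crops included, and the job is handed in when it is done.

Besides the shell and the picture viewer there is one more tool, called after ">>>" by a JSON object that holds its "fn" and its "kwargs", one argument or row to a line. servo_tool: Moves the arm, as the interface text tells. Its arguments: {"type":"object","properties":{"rows":{"type":"array","items":{"type":"array","items":{"type":"number"}}},"grip_force":{"type":"number"}},"required":["rows"]}

```bash
mkdir -p pics; ls
python3 - <<'E'
from cell import manip
import cv2,numpy as np
for n in("scene","top"):
    cv2.imwrite(f"pics/{n}0.png",manip.camera(n)[:,:,::-1]); i=manip.camera_info(n);print(n,i)
print(manip.camera_info("wrist"));print(manip.read_state())
E
```

```text
pics
scene {'fx': 355.62858674687243, 'fy': 355.62858674687243, 'cx': 257.95156731381013, 'cy': 181.76499550537665, 'position': array([ 979.70022219, -277.28299584,  860.97174163]), 'rotation': array([-2.61176174,  0.01027864,  0.94529518])}
top {'fx': 404.2261925077667, 'fy': 404.2261925077667, 'cx': 259.88832759464424, 'cy': 189.23413451125995, 'position': array([484.70661828,  -7.20629144, 999.91357432]), 'rotation': array([-3.02345608, -0.02318623, -1.59837566])}
{'fx': 345.71477776081497, 'fy': 345.71477776081497, 'cx': 251.68747010045243, 'cy': 189.32217185687838, 'T_tool_cam': array([[-9.33097456e-04, -9.68479173e-01, -2.49092795e-01,
         7.23489575e+01],
       [ 9.99999564e-01, -8.98615317e-04, -2.52142301e-04,
         7.52274592e-03],
       [ 2.03559660e-05, -2.49092922e-01,  9.68479590e-01,
        -1.78252762e+02],
       [ 0.00000000e+00,  0.00000000e+00,  0.00000000e+00,
         1.00000000e+00]])}
{'clock': 0.1, 'joints': array([-1.22462512e+00,  3.00405097e-01,  1.52152967e+00,  2.01999256e-05,
        1.32064802e+00, -6.66154687e-02]), 'qd': array([-0.00129035, -0.00123527, -0.00348067, -0.00035586, -0.00044718,
       -0.00063277]), 'effort': array([ 2.03560347e-03, -5.32640505e+01, -3.53279185e+01,  7.09517626e-02,
        2.35345087e-02, -7.83254950e-05]), 'eef_pos': array([ 220.55742112, -503.59286717,  204.94426713]), 'eef_rot': array([-3.14060602e+00, -8.54322186e-05,  4.12781622e-01]), 'wrist_force': array([ 0.30035759, -0.17464265, -0.28662325]), 'moment': array([-0.02596058, -0.00033887, -0.03013351]), 'finger_force': 0.0, 'finger_gap': 93.77515850841091}
```

View pics/scene0.png

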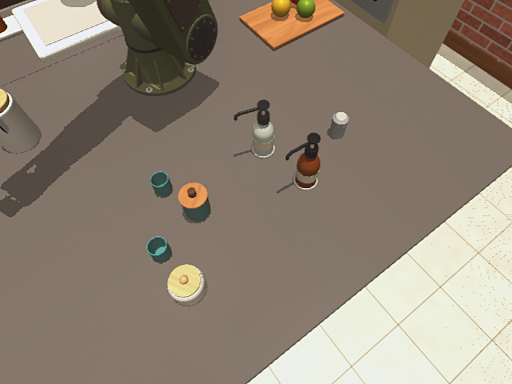

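View pics/top0.png

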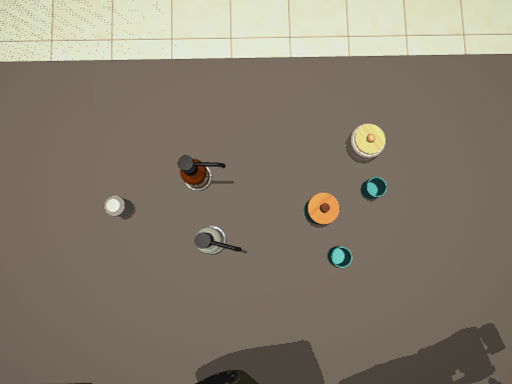

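Candidates for the cup: scene (194,200) / top (323,208) is a teal cup with an orange wooden lid and is the largest. Small open teal cups are at scene (160,183) and (157,248). The yellow-lidded white jar at (186,284) is the sugar jar. Caramel is the amber bottle at scene (308,165) / top (190,165), and vanilla is the clear one at top (207,240). I'll check these in close crops.

```bash
cat > h.py <<'E'
from cell import manip
import cv2,numpy as np
from scipy.spatial.transform import Rotation as R
from scipy.optimize import least_squares
def cam(n,st=None):
    i=manip.camera_info(n);K=np.array([[i['fx'],0,i['cx']],[0,i['fy'],i['cy']],[0,0,1]])
    if n=="wrist":
        T=np.eye(4);T[:3,:3]=R.from_euler('xyz',st['eef_rot']).as_matrix();T[:3,3]=st['eef_pos'];T=T@i['T_tool_cam'];return K,T[:3,:3],T[:3,3]
    return K,R.from_euler('xyz',i['rotation']).as_matrix(),i['position']
def proj(c,p):
    q=(np.atleast_2d(p)-c[2])@c[1]@c[0].T;return q[:,:2]/q[:,2:]
def ray(c,uv):
    return c[1]@np.linalg.inv(c[0])@np.array([*uv,1.])
def onz(c,uv,z):
    d=ray(c,uv);return c[2]+d*(z-c[2][2])/d[2]
def tri(cs,uvs):
    f=lambda p:np.concatenate([(proj(c,p)[0]-u) for c,u in zip(cs,uvs)])
    r=least_squares(f,[480,0,100]);return r.x,np.abs(r.fun).max()
E
python3 - <<'E'
from h import *
s=cv2.imread("pics/scene0.png");t=cv2.imread("pics/top0.png")
def crop(im,x,y,w=80,h=60): return cv2.resize(im[y:y+h,x:x+w],(400,300),interpolation=cv2.INTER_CUBIC)
cv2.imwrite("pics/crops.png",np.vstack([np.hstack([crop(s,155,165),crop(s,265,130)]),np.hstack([crop(t,283,178),crop(t,160,145)])]))
for n,im in(("scene",s),("top",t)):
    hsv=cv2.cvtColor(im,cv2.COLOR_BGR2HSV)
    m=cv2.inRange(hsv,(5,150,120),(18,255,255)); 
    k,l,st,c=cv2.connectedComponentsWithStats(m)
    print(n,[(st[i].tolist(),c[i].round(1).tolist()) for i in range(1,k) if st[i][4]>40])
E
```

```text
scene [([240, 0, 104, 48, 2319], [288.1, 21.3]), ([501, 23, 11, 9, 51], [506.2, 27.8]), ([303, 157, 15, 12, 100], [310.9, 164.2]), ([179, 183, 28, 25, 500], [192.5, 195.5])]
top [([308, 193, 31, 31, 747], [323.0, 208.0])]
```

View pics/crops.png

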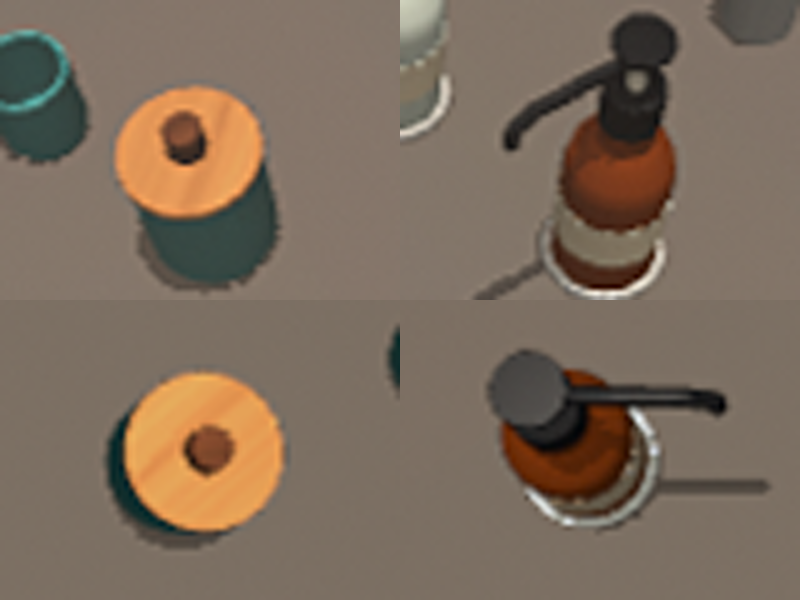

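Run:
```python
from h import *
S,T=cam("scene"),cam("top"); o=.4
for n,a,b in[("knobtop",(191.4,191),(325.2,206.6)),("disc",(193,195.2),(323.8,208.4)),("head",(314,138.4),(186,162.6)),("spoutend",(287.2,158.2),(223.2,165.6))]:
    a=np.array(a)-o;b=np.array(b)-o
    p,e=tri([S,T],[a,b]);print(n,p.round(1),round(e,2),"scene z known:",onz(S,a,194 if n=="head" else 118).round(1))
# check: ring outline predicted at candidates
th=np.linspace(0,2*np.pi,60)
def ring(c,x,y,z,r):
    q=proj(c,np.c_[x+r*np.cos(th),y+r*np.sin(th),0*th+z]);return q.min(0).round(1),q.max(0).round(1)
p,_=tri([S,T],[np.array((314,138.4))-o,np.array((186,162.6))-o])
print("scene ring exp x265+28..265+53 ymax190;",ring(S,p[0],p[1],3,34)); print("top exp xmax 192, ymax 190",ring(T,p[0],p[1],3,34))
for n,(u,v) in dict(c1=(375,187),c2=(341,256),jar=(367,142),van=(208,240),shk=(115,205)).items(): print(n,onz(T,(u,v),60).round())
```

```text
knobtop [ 547.7 -172.1  117.8] 0.06 scene z known: [ 547.8 -172.3  118. ]
disc [ 545.8 -172.4   94. ] 0.36 scene z known: [ 559.9 -175.   118. ]
head [638.9 120.3 193. ] 0.29 scene z known: [639.7 120.3 194. ]
spoutend [634.8  46.5 170.3] 0.03 scene z known: [608.6  70.9 118. ]
scene ring exp x265+28..265+53 ymax190; (array([292.7, 169.3]), array([317.1, 190.1]))
top exp xmax 192, ymax 190 (array([183.9, 162.7]), array([211.3, 189.8]))
c1 [ 594. -304.   60.]
c2 [ 436. -215.   60.]
jar [ 703. -291.   60.]
van [481.  91.  60.]
shk [567. 304.  60.]
```

The crops confirm it: the orange-lidded cup (knob top at scene (191,191), top (325,207)) is larger than its neighbours. The caramel head is at scene (314,138). The two views give:

| Point | Position (mm) |
|---|---|
| Knob top | (547.7, -172.1, 118) |
| Caramel head | (639, 120, 193) |
| Drip point | about (635, 45) |

I'll move above the knob with the closing axis along x.

>>> {"fn": "servo_tool", "kwargs": {
  "rows": [
    [0,0,6.6,32.7,33.1,-4,0.4],
    [0,0,6.6,32.7,33.1,-4,0.4],
    [0,0,6.6,32.7,33.1,-4,0.4],
    [0,0,6.6,32.7,33.1,-4,0.4],
    [0,0,6.6,32.7,33.1,-4,0.4],
    [0,0,6.6,32.7,33.1,-4,0.4],
    [0,0,6.6,32.7,33.1,-4,0.4],
    [0,0,6.6,32.7,33.1,-4,0.4],
    [0,0,6.6,32.7,33.1,-4,0.4],
    [0,0,6.7,32.7,33.1,-4,0.4],
    [0,0,0,0,0,0,0.4],
    [0,0,0,0,0,0,0.4]
  ],
  "grip_force": 15
}}

```text
clock: 1.6
eef_pos: [547.2, -173.0, 165.1]
eef_rot: [-3.141, -0.0, 1.566]
wrist_force: [-0.1, 0.2, 0.4]
finger_gap: 56.4
finger_force: 0.0
```

Run:
```python
from h import *
st=manip.read_state();print(st['eef_pos'],st['eef_rot'],st['joints'],st['finger_gap'])
im=manip.camera("wrist")[:,:,::-1].copy();c=cam("wrist",st)
for z in(118,96):
  for r in(10,36): 
    th=np.linspace(0,2*np.pi,40)
    if(z,r) in((118,10),(96,36)): cv2.polylines(im,[proj(c,np.c_[547.7+r*np.cos(th),-172.1+r*np.sin(th),0*th+z]).astype(np.int32)],True,(255,0,255),1)
cv2.imwrite("pics/w1.png",im)
```

```text
[ 547.23966429 -173.01999516  165.13900816] [-3.14085808e+00 -1.32110355e-04  1.56560038e+00] [-3.69971099e-01  3.87815709e-01  1.49941849e+00 -1.45839759e-04
  1.25509182e+00 -3.64729864e-01] 56.44216068653078
```

View pics/w1.png

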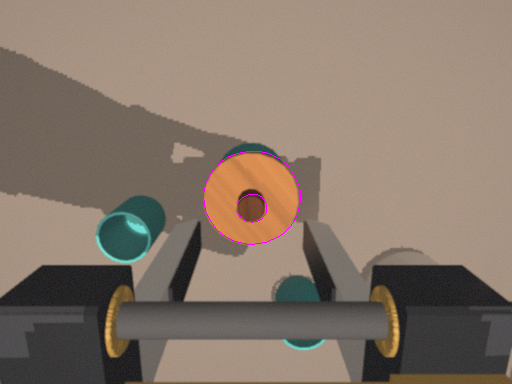

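The wrist view shows the predicted circles sitting on the knob (251,208) and on the disc (251,198), so the position is good. Now I'll descend and grip the knob.

>>> {"fn": "servo_tool", "kwargs": {
  "rows": [
    [0,0,0,0.5,0.9,-14,0.4],
    [0,0,0,0,0,-14,0.4],
    [0,0,0,0,0,-14,0.4],
    [0,0,0,0,0,-12,0.4],
    [0,0,0,0,0,-9,0.4],
    [0,0,0,0,0,-3,0.4],
    [0,0,0,0,0,0,0.9],
    [0,0,0,0,0,0,0.9],
    [0,0,0,0,0,0,0.9],
    [0,0,0,0,0,0,0.9],
    [0,0,0,0,0,0,0.9],
    [0,0,0,0,0,0,0.9]
  ],
  "grip_force": 15
}}

```text
clock: 3.15
eef_pos: [548.2, -171.9, 99.6]
eef_rot: [3.141, 0.0, 1.567]
wrist_force: [-0.3, 0.0, 2.4]
finger_gap: 19.8
finger_force: 15.0
```

>>> {"fn": "servo_tool", "kwargs": {
  "rows": [
    [0,0,0,0,0,6,0.9],
    [0,0,0,0,0,12,0.9],
    [0,0,0,0,0,12,0.9],
    [0,0,0,-10,9,4,0.9],
    [0,0,0,-22,19,0,0.9],
    [0,0,0,-32,28,0,0.9],
    [0,0,0,-32,28,0,0.9],
    [0,0,0,-22,19,-6,0.9],
    [0,0,0,-10,9,-20,0.9],
    [0,0,0,0,0,-25,0.9],
    [0,0,0,0,0,-25,0.9],
    [0,0,0,0,0,-16,0.9],
    [0,0,0,0,0,-10,0.9],
    [0,0,0,0,0,-6,0.9],
    [0,0,0,0,0,0,0.9]
  ]
}}

```text
clock: 5.03
eef_pos: [420.0, -59.8, 25.5]
eef_rot: [-3.141, -0.0, 1.567]
wrist_force: [1.0, -0.3, -0.2]
finger_gap: 19.3
finger_force: 15.0
```

Lid still held. I'll lower it to the counter in small steps.

>>> {"fn": "servo_tool", "kwargs": {
  "rows": [
    [0,0,0,0,0,-4,0.9],
    [0,0,0,0,0,-3,0.9],
    [0,0,0,0,0,-1.5,0.9],
    [0,0,0,0,0,-1,0.9],
    [0,0,0,0,0,0,0.9]
  ]
}}

```text
clock: 5.65
eef_pos: [420.1, -59.9, 15.9]
eef_rot: [-3.142, 0.0, 1.566]
wrist_force: [0.8, 0.1, -0.2]
finger_gap: 19.8
finger_force: 15.0
```

>>> {"fn": "servo_tool", "kwargs": {
  "rows": [
    [0,0,0,0,0,-0.7,0.9],
    [0,0,0,0,0,-0.7,0.9],
    [0,0,0,0,0,0,0.9]
  ]
}}

```text
clock: 6.02
eef_pos: [420.2, -59.9, 14.6]
eef_rot: [3.142, 0.0, 1.566]
wrist_force: [-0.5, -0.9, 1.2]
finger_gap: 19.4
finger_force: 15.0
```

>>> {"fn": "servo_tool", "kwargs": {
  "rows": [
    [0,0,0,0,0,0,0.7],
    [0,0,0,0,0,0,0.5],
    [0,0,0,0,0,0,0.3],
    [0,0,0,0,0,0,0.0],
    [0,0,0,0,0,20,0.0],
    [0,0,0,0,0,35,0.0],
    [0,0,0,0,0,45,0.0],
    [0,0,0,0,0,45,0.0],
    [0,0,0,27.4,-30,0,0.0],
    [9,0,0,25,-37,0,0.0],
    [9,0,0,25,-37,0,0.0],
    [9,0,0,25,-37,0,0.0],
    [9,0,0,25,-35,0,0.0],
    [9,0,0,0,0,0,0.0],
    [0,0,0,0,0,0,0.0],
    [0,0,0,0,0,0,0.0]
  ]
}}

```text
clock: 8.02
eef_pos: [547.7, -235.4, 159.9]
eef_rot: [-3.138, -0.782, 1.566]
wrist_force: [0.4, -0.8, 0.7]
finger_gap: 94.2
finger_force: 0.0
```

Run:
```python
from h import *
st=manip.read_state();print(st['eef_pos'],st['eef_rot'],st['joints'],st['finger_gap'])
t=manip.camera("top")[:,:,::-1].copy();s=manip.camera("scene")[:,:,::-1].copy();w=manip.camera("wrist")[:,:,::-1].copy()
th=np.linspace(0,2*np.pi,40);C=lambda x,y,z,r:np.c_[x+r*np.cos(th),y+r*np.sin(th),0*th+z]
for im,c in((s,cam("scene")),(t,cam("top")),(w,cam("wrist",st))):
    for P in(C(547.5,-172,90,34),C(420,-60,33,10),C(420,-60,11,36)): cv2.polylines(im,[(proj(c,P)*8).round().astype(np.int32)],True,(255,0,255),1,shift=3)
f=lambda im,x,y:cv2.resize(im[y:y+120,x:x+160],(400,300),interpolation=cv2.INTER_CUBIC)
cv2.imwrite("pics/m2.png",np.vstack([np.hstack([f(t,230,150),f(s,130,120)]),np.hstack([cv2.resize(w,(400,300)),cv2.resize(s,(400,300))])]))
```

```text
[ 547.70559446 -235.43325485  159.94677078] [-3.13774718 -0.78199753  1.56561859] [-0.71393689  0.73178201  1.17177908  0.57516863  1.77676191 -0.74922156] 94.23428576697538
```

View pics/m2.png

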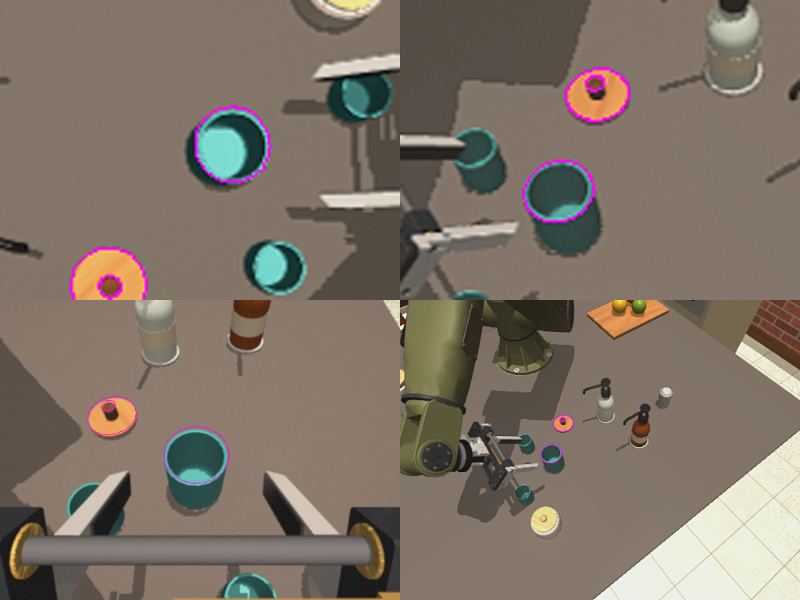

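The lid lies flat at (420,-60), and the cup rim matches the predicted circle in all three views. Now the tilted descent onto the cup, then close.

>>> {"fn": "servo_tool", "kwargs": {
  "rows": [
    [0,0,0,0,0,-20,0],
    [0,0,0,0,0,-23,0],
    [0,0,0,0,10,-10,0],
    [0,0,0,0,15,-15,0],
    [0,0,0,0,15,-15,0],
    [0,0,0,0,15,-15,0],
    [0,0,0,0,12,-12,0],
    [0,0,0,0,10,-10,0],
    [0,0,0,0,0,0,0],
    [0,0,0,0,0,0,0.2],
    [0,0,0,0,0,0,0.3],
    [0,0,0,0,0,0,0.4],
    [0,0,0,0,0,0,0.5],
    [0,0,0,0,0,0,0.5],
    [0,0,0,0,0,0,0.5]
  ],
  "grip_force": 30
}}

```text
clock: 10.05
eef_pos: [547.7, -159.1, 39.8]
eef_rot: [-3.138, -0.785, 1.565]
wrist_force: [-1.4, -3.6, 6.0]
finger_gap: 68.5
finger_force: 30.0
```

>>> {"fn": "servo_tool", "kwargs": {
  "rows": [
    [0,0,0,0,0,4,0.5],
    [0,0,0,0,0,8,0.5],
    [0,0,0,0,0,8,0.5],
    [0,0,0,4,10,0,0.5],
    [0,0,0,8,20,0,0.5],
    [0,0,0,12,30,0,0.5],
    [0,0,0,12,30,0,0.5],
    [0,0,0,12,30,0,0.5],
    [0,0,0,12,30,0,0.5],
    [0,0,0,11.3,28,0,0.5],
    [0,0,0,8,20,0,0.5],
    [0,0,0,5,12,0,0.5],
    [0,0,0,3,7,0,0.5],
    [0,0,0,0,0,0,0.5],
    [0,0,0,0,0,0,0.5]
  ]
}}

```text
clock: 11.92
eef_pos: [634.8, 57.4, 59.5]
eef_rot: [-3.137, -0.785, 1.564]
wrist_force: [0.7, -0.9, -1.8]
finger_gap: 68.6
finger_force: 30.0
```

Run:
```python
from h import *
st=manip.read_state();p=st['eef_pos'];print(p,st['finger_gap'],st['wrist_force'])
t=manip.camera("top")[:,:,::-1].copy();s=manip.camera("scene")[:,:,::-1].copy();w=manip.camera("wrist")[:,:,::-1].copy()
th=np.linspace(0,2*np.pi,40);C=lambda x,y,z,r:np.c_[x+r*np.cos(th),y+r*np.sin(th),0*th+z]
for im,c in((s,cam("scene")),(t,cam("top")),(w,cam("wrist",st))):
    for P in(C(p[0],p[1]-13,p[2]+51,34),): cv2.polylines(im,[(proj(c,P)*8).round().astype(np.int32)],True,(255,0,255),1,shift=3)
f=lambda im,x,y:cv2.resize(im[y:y+90,x:x+120],(400,300),interpolation=cv2.INTER_CUBIC)
cv2.imwrite("pics/m3.png",np.vstack([np.hstack([f(t,160,130),f(s,230,110)]),np.hstack([cv2.resize(w,(400,300)),cv2.resize(s,(400,300))])]))
```

```text
[634.81057577  57.41662865  59.50885628] 68.57899989057076 [ 0.66941976 -0.85968027 -1.78118232]
```

View pics/m3.png

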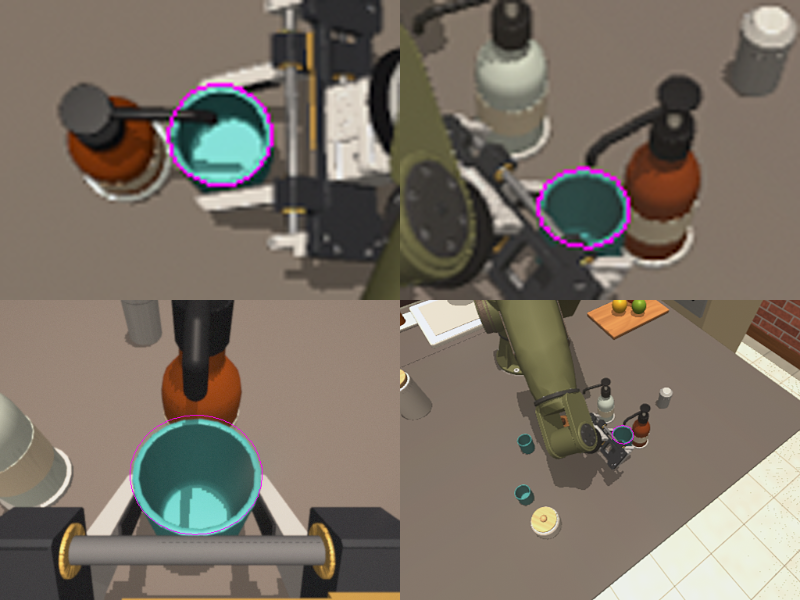

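The cup is held upright with its rim on the predicted circle, directly under the spout end at top-crop (210,118). I'll lower it, release, and back off along the tool axis.

>>> {"fn": "servo_tool", "kwargs": {
  "rows": [
    [0,0,0,0,0.7,-6,0.5],
    [0,0,0,0,0,-6,0.5],
    [0,0,0,0,0,-4,0.5],
    [0,0,0,0,0,-2,0.5],
    [0,0,0,0,0,-1.5,0.5],
    [0,0,0,0,0,0,0.5],
    [0,0,0,0,0,0,0.24],
    [0,0,0,0,0,0,0.2],
    [0,0,0,0,0,0,0.1],
    [0,0,0,0,0,0,0],
    [0,0,0,0,0,0,0],
    [0,0,0,0,-10,10,0],
    [0,0,0,0,-20,20,0],
    [0,0,0,0,-30,30,0],
    [0,0,0,0,-30,30,0],
    [0,0,0,0,-15,15,0],
    [0,0,0,0,0,0,0]
  ]
}}

```text
clock: 14.2
eef_pos: [635.2, -47.8, 146.5]
eef_rot: [-3.141, -0.784, 1.565]
wrist_force: [0.3, 0.7, -0.2]
finger_gap: 93.8
finger_force: 0.0
```

Run:
```python
from h import *
st=manip.read_state();p=st['eef_pos'];print(p,st['finger_gap'],st['wrist_force'])
t=manip.camera("top")[:,:,::-1].copy();s=manip.camera("scene")[:,:,::-1].copy();w=manip.camera("wrist")[:,:,::-1].copy()
th=np.linspace(0,2*np.pi,40);C=lambda x,y,z,r:np.c_[x+r*np.cos(th),y+r*np.sin(th),0*th+z]
for im,c in((s,cam("scene")),(t,cam("top")),(w,cam("wrist",st))):
    for P in(C(634.8,45.1,90,34),C(639,120.3,193,16)): cv2.polylines(im,[(proj(c,P)*8).round().astype(np.int32)],True,(255,0,255),1,shift=3)
f=lambda im,x,y:cv2.resize(im[y:y+90,x:x+120],(400,300),interpolation=cv2.INTER_CUBIC)
cv2.imwrite("pics/m4.png",np.vstack([np.hstack([f(t,160,130),f(s,230,110)]),np.hstack([cv2.resize(w,(400,300)),cv2.resize(s,(400,300))])]))
```

```text
[635.24053134 -47.77602276 146.49742605] 93.79441886240706 [ 0.32672472  0.66997973 -0.21522406]
```

View pics/m4.png

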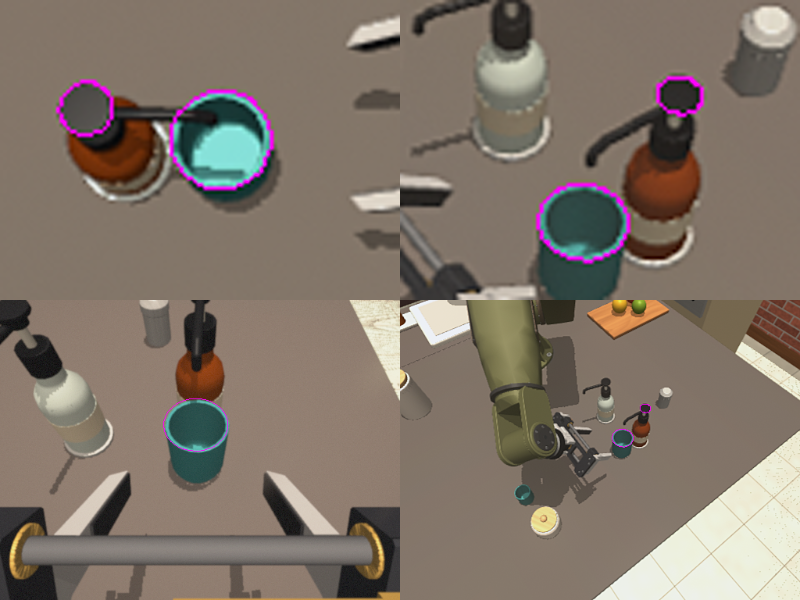

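The cup stands under the spout and the circles match on the rim and on the press-head. Next I'll rise, straighten the tool, close the fingers and go above the head.

>>> {"fn": "servo_tool", "kwargs": {
  "rows": [
    [0,0,0,0,0,15,0.5],
    [-9,0,0,0,0,25,0.8],
    [-9,0,0,0,0,25,1],
    [-9,0,0,0,0,20,1],
    [-9,0,0,0,15,8,1],
    [-9,0,0,1,30,0,1],
    [0,0,0,1,40,0,1],
    [0,0,0,1,40,0,1],
    [0,0,0,0.8,28,0,1],
    [0,0,0,0,15,0,1],
    [0,0,0,0,0,0,1],
    [0,0,0,0,0,-10,1],
    [0,0,0,0,0,-10,1],
    [0,0,0,0,0,0,1],
    [0,0,0,0,0,0,1]
  ]
}}

```text
clock: 16.23
eef_pos: [638.7, 121.5, 218.2]
eef_rot: [3.141, -0.0, 1.566]
wrist_force: [0.4, 0.9, -0.3]
finger_gap: 0.5
finger_force: 0.0
```

>>> {"fn": "servo_tool", "kwargs": {
  "rows": [
    [0,0,0,0,-0.8,-6,1],
    [0,0,0,0,0,-4,1],
    [0,0,0,0,0,-3,1],
    [0,0,0,0,0,-2,1],
    [0,0,0,0,0,-2,1],
    [0,0,0,0,0,-2,1],
    [0,0,0,0,0,-2,1],
    [0,0,0,0,0,-2,1],
    [0,0,0,0,0,0,1]
  ]
}}

```text
clock: 17.35
eef_pos: [638.7, 121.0, 195.0]
eef_rot: [3.142, 0.0, 1.566]
wrist_force: [-0.1, 0.7, -0.5]
finger_gap: 0.7
finger_force: 0.0
```

>>> {"fn": "servo_tool", "kwargs": {
  "rows": [
    [0,0,0,0,0,-1,1],
    [0,0,0,0,0,-1,1],
    [0,0,0,0,0,-1,1],
    [0,0,0,0,0,-1,1],
    [0,0,0,0,0,0,1]
  ]
}}

```text
clock: 17.98
eef_pos: [638.8, 121.0, 191.7]
eef_rot: [3.141, -0.0, 1.566]
wrist_force: [-0.6, -0.5, 5.7]
finger_gap: 0.5
finger_force: 2.9
```

>>> {"fn": "servo_tool", "kwargs": {
  "rows": [
    [0,0,0,0,0,-2,1],
    [0,0,0,0,0,-2,1],
    [0,0,0,0,0,-2,1],
    [0,0,0,0,0,-2,1],
    [0,0,0,0,0,-2,1],
    [0,0,0,0,0,-2,1],
    [0,0,0,0,0,0,1]
  ]
}}

```text
clock: 18.85
eef_pos: [638.9, 121.1, 180.3]
eef_rot: [3.14, -0.0, 1.566]
wrist_force: [-3.2, -0.4, 10.6]
finger_gap: 0.4
finger_force: 5.1
```

>>> {"fn": "servo_tool", "kwargs": {
  "rows": [
    [0,0,0,0,0,-1,1],
    [0,0,0,0,0,-1,1],
    [0,0,0,0,0,-1,1],
    [0,0,0,0,0,-1,1],
    [0,0,0,0,0,0,1]
  ]
}}

```text
clock: 19.48
eef_pos: [639.0, 121.1, 176.7]
eef_rot: [3.139, -0.0, 1.567]
wrist_force: [-3.4, -0.9, 12.0]
finger_gap: 0.1
finger_force: 5.9
```

>>> {"fn": "servo_tool", "kwargs": {
  "rows": [
    [0,0,0,0,0,-0.7,1],
    [0,0,0,0,0,-0.7,1],
    [0,0,0,0,0,0,1]
  ]
}}

```text
clock: 19.85
eef_pos: [639.0, 121.1, 175.3]
eef_rot: [3.139, -0.0, 1.566]
wrist_force: [-3.4, -0.4, 11.9]
finger_gap: 0.6
finger_force: 6.2
```

>>> {"fn": "servo_tool", "kwargs": {
  "rows": [
    [0,0,0,0,0,-0.6,1],
    [0,0,0,0,0,-0.6,1],
    [0,0,0,0,0,0,1]
  ]
}}

```text
clock: 20.23
eef_pos: [639.1, 121.1, 174.7]
eef_rot: [3.139, -0.0, 1.567]
wrist_force: [-4.4, -0.8, 15.6]
finger_gap: 0.6
finger_force: 7.8
```

>>> {"fn": "servo_tool", "kwargs": {
  "rows": [
    [0,0,0,0,0,-0.4,1],
    [0,0,0,0,0,0,1]
  ]
}}

```text
clock: 20.48
eef_pos: [639.2, 121.1, 174.7]
eef_rot: [3.138, -0.0, 1.566]
wrist_force: [-5.5, -0.8, 18.2]
finger_gap: 0.5
finger_force: 9.0
```

The head has stopped at 174.7 mm while the force rises to 18 N, so this is the hard stop. I'll release upward.

>>> {"fn": "servo_tool", "kwargs": {
  "rows": [
    [0,0,0,0,0,0,1],
    [0,0,0,0,0,4,1],
    [0,0,0,0,0,6,1],
    [0,0,0,0,0,10,1],
    [0,0,0,0,0,20,1],
    [0,0,0,0,0,20,1],
    [0,0,0,0,0,20,1],
    [0,0,0,0,-20,20,1],
    [0,0,0,0,-50,0,1],
    [0,0,0,0,-50,0,1],
    [0,0,0,0,-50,0,1],
    [0,0,0,0,0,0,1],
    [0,0,0,0,0,0,1]
  ]
}}

```text
clock: 22.1
eef_pos: [638.6, -48.6, 271.9]
eef_rot: [-3.141, -0.0, 1.566]
wrist_force: [0.5, -0.2, 0.9]
finger_gap: 0.4
finger_force: 0.0
```

Run:
```python
from h import *
st=manip.read_state();print(st['eef_pos'],st['wrist_force'])
t=manip.camera("top")[:,:,::-1].copy();s=manip.camera("scene")[:,:,::-1].copy()
th=np.linspace(0,2*np.pi,40);C=lambda x,y,z,r:np.c_[x+r*np.cos(th),y+r*np.sin(th),0*th+z]
for im,c in((s,cam("scene")),(t,cam("top"))):
    for P in(C(634.8,45.1,90,34),C(639,120.3,193,16),C(420,-60,11,36)): cv2.polylines(im,[(proj(c,P)*8).round().astype(np.int32)],True,(255,0,255),1,shift=3)
cv2.imwrite("pics/m5.png",np.vstack([np.hstack([cv2.resize(i[90:240,a:a+200],(400,300),interpolation=cv2.INTER_CUBIC) for i,a in((t,150),(s,200))]),np.hstack([cv2.resize(i,(400,300)) for i in(t,s)])]))
```

```text
[638.6256088  -48.57085693 271.89199613] [ 0.47052386 -0.22544173  0.91784824]
```

View pics/m5.png

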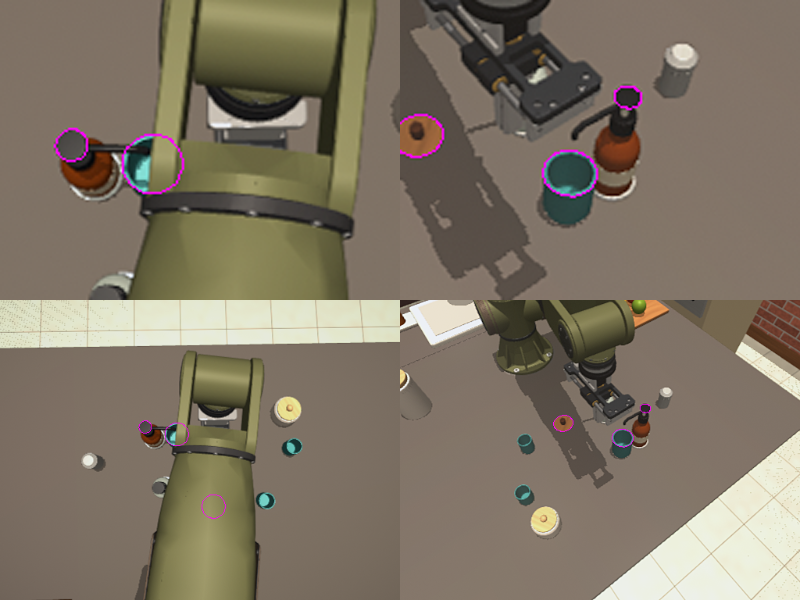

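The pump head is back up on its circle at scene-crop (627,97). The cup and lid are where I placed them, and the robot touches nothing. Handing in.

```bash
python3 -c "
from cell import manip
print(manip.sign_off())"
```

```text
the job is handed in; nothing more can be done
None
```

The job is handed in, though no verdict came back: the lid lies flat on the counter knob up, the open cup stands under the caramel spout, and the pump was pressed to its stop (18 N on the last reading, limit 32 N) and came back up.

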